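# Slide the bearing ring round the assembly fixture to the inspection mat

## Task

Push the large steel bearing ring across the bench, through the lane between the bolted-down assembly fixture and the small-parts tray, and leave it lying wholly on the round black inspection mat on the other side. Its ground face must stay flat on the bench the whole way, so do not lift or tip it. Neither the ring nor the robot may touch the fixture or the tray.

Things in the scene. Friction and masses are not known exactly. Their poses are not given: they have to be found in the camera images.
- ring: Large bearing ring: loose plain steel ring lying flat, 96 mm outside diameter, open bore 64 mm right through, 20 mm high, 0.5 to 0.8 kg. Closed fingertips fit the bore with room to spare; pushing its inner wall, the ring trails behind them. Origin: centre of underside, z up. Bystanders farther out: a solid steel cover of the same diameter without bore and a smaller ring of 66 mm diameter.
- mat: Inspection mat: round, black, 130 mm diameter, let flush into the white bench (no edge to catch on), left or right of the fixture, opposite to the ring. Origin at its centre, on the bench surface.
- fixture: Assembly fixture, fixed between ring and mat: grey cast base 160 (its x) by 100 mm (its y), 28 mm high, with two dark clamp blocks and a level steel shaft, 64 mm high in all. Origin: centre of underside; its x axis points away from the robot within 0.1 rad. It blocks the straight way from ring to mat; the way round lies beyond its far (+x) end.
- tray: Small-parts tray, fixed beyond the fixture: grey, open, 100 (its x) by 150 mm (its y), 35 mm high. Origin: centre of underside; its x axis points away from the robot within 0.1 rad. The lane between its near side and the fixture's far end is at least 160 mm wide and clear, as are the direct ways from its ends to ring and mat; things near there are under 25 mm high.
Not all that is in view belongs to the job. Leave any purple look-alike of the ring alone.

How it is judged:
By the outcome, as a careful person would: the job done as asked, in the order asked, and still so for the second after the job is handed in, with the robot touching nothing.
It also fails if it takes over 45 s, if anything falls off the work surface, if the arm or the gripper's body presses on something with over 40 N, if the wrist force passes 120 N, or if a joint passes its speed limit or range.

## Robot

A 6-joint arm with a two-finger parallel gripper is mounted at the origin on the work surface. World frame = base frame: x ahead of the robot, y to its left, z up, the work surface at z = 0. Lengths are in mm, angles in rad, forces in N, time in s.
With the tool pointing down it reaches from about 275 to 1000 mm from the base axis. Payload 8.4 kg.
Tool frame: the origin (TCP) lies midway between the tips of the shut fingers; the grasp point (between the pads) lies 19 mm behind it; z points along the fingers, x is the direction in which the jaws open and shut, and the axes are right-handed (so a half turn about z gives the same grasp; the last joint's range is limited). The gripper opens to 85 mm and grips with 20 to 120 N. Pads are 22 mm wide; open, the fingers measure 114 mm over their backs; the gripper's body (76 mm by 85 mm) begins 54 mm behind the grasp point. The pads swing forward as they close: fully open they stand 13 mm farther back than shut.
Start: joints at [-1.239, 0.353, 1.633, -0, 1.155, -0.002], TCP at [204.771, -590.506, 231.281] pointing down, gripper open.
Joint ranges: [-2.63, 2.63], [-0.92, 2.1], [0.06, 2.66], [-1.3, 4.44], [0, 2.69], [-3.02, 3.02]. Speed limits (rad/s): [2.22, 2.22, 2.79, 3.14, 3.14, 3.14].

## Interface

Orientations are given as [roll, pitch, yaw] about the fixed x, y, z axes, in that order (R = Rz(yaw) Ry(pitch) Rx(roll)).
In Python, from rig import sense, grab_frame, camera_model, job gives the robot as it stands.
- The arm moves only by the tool arm_command, never from a script. Its argument "plan" is a list of rows, each an object with "translation": the shift along the tool's x, y, z in cm, a list of three; "twist": the turn about the tool's z in rad; "gripper": the opening, from 0 (shut) to 1 (fully open). A call has exactly 5 rows; each row is the pose to reach, as a shift and turn from the pose measured when the call began, along the tool's axes at that moment; what a row does not reach only later rows make up. A row lasts 1/12 s, in which the tool goes at most 41.7 mm and 7.16 degrees, less where a joint would pass 70% of its speed; a pose out of reach is approached as far as the arm can. A call with a gripper value outside its range is refused whole. The fingers move at their own pace and stop on an object; "squeeze" is the grip in N (left out, the last holds). Time passes only in rows, so rows that repeat a pose let the fingers close, or fill a call up. It gives the time, the measured TCP pose, the force and the opening at its end, in the units of the state.
- sense(): the state, without advancing time (a new reading comes with each control period).
- grab_frame(name): name is "scene" or "top"; returns the picture (384x512x3 uint8, blue, green, red); there is no depth.
- camera_model(name): a dict with "fx", "fy", "cx", "cy" (pixels), "pose" (4x4, takes a point from camera to world coordinates). Camera axes: x right, y down, z forward; pixel columns grow to the right and rows downward; lengths in mm; the calibration is good to about 2 mm. A picture is of the moment at which its call begins. camera_model takes no time and is no camera call.
- job.sign_off(): hands the job in, once; it reports no verdict.
The state is a dict: "clock": time; "qpos": joint angles; "qvel": joint speeds; "joint_efforts": joint torques, N m; "eef_pos": TCP position; "tcp_rot": TCP orientation; "contact_force": force on the tool from outside, world axes, zero at the start; "wrist_torque": the same for the moment, N m; "opening": opening from 0.0 (shut) to 1.0 (fully open).
Only numpy, scipy, OpenCV 4.12 (cv2) and the standard library are available. Lean on these libraries where they do the work, as an engineer would, in place of code of your own. Each camera call takes 0.05 s, during which the arm holds its last target.

## Working session

There is one attempt and no reset: what is moved stays moved. The work goes in short steps, Python scripts to look and compute and a tool call to move; the robot and the scene stay as the last step left them, time stands still between calls to the robot, and variables do not carry over. Pictures are saved under pics/ and viewed, and the job is handed in when it is done.

Besides the shell and the picture viewer there is one more tool, called after "Request:" as a command line: name --argument value ..., lists and objects as JSON in quotes. arm_command: Moves the arm, as the interface text tells. Its arguments: {"type":"object","properties":{"plan":{"type":"array","items":{"type":"object","properties":{"translation":{"type":"array","items":{"type":"number"}},"twist":{"type":"number"},"gripper":{"type":"number"}}}},"squeeze":{"type":"number"}},"required":["plan"]}

```bash
mkdir -p pics; ls; python3 - <<'E'
from rig import sense, grab_frame, camera_model
import cv2
for n in("scene","top"):
    cv2.imwrite(f"pics/{n}0.png",grab_frame(n)); 
    m=camera_model(n); print(n,m)
print(sense())
E
```

```text
pics
scene {'fx': 428.80226741170975, 'fy': 428.80226741170975, 'cx': 256.7560428774642, 'cy': 200.20914041030238, 'pose': array([[-3.59473193e-01,  7.44002416e-01, -5.63240117e-01,
         1.08473705e+03],
       [ 9.33135205e-01,  2.82628644e-01, -2.22215524e-01,
         1.89818070e+02],
       [-6.14109657e-03, -6.05459706e-01, -7.95852268e-01,
         7.81538020e+02],
       [ 0.00000000e+00,  0.00000000e+00,  0.00000000e+00,
         1.00000000e+00]])}
top {'fx': 460.28050922220075, 'fy': 460.28050922220075, 'cx': 244.93188761825272, 'cy': 197.29651252646488, 'pose': array([[ 2.47853698e-02, -9.97163903e-01,  7.10621969e-02,
         4.88602605e+02],
       [-9.99677989e-01, -2.51091888e-02, -3.66704171e-03,
         4.04010477e+00],
       [ 5.44095574e-03, -7.09484251e-02, -9.97465146e-01,
         1.06507347e+03],
       [ 0.00000000e+00,  0.00000000e+00,  0.00000000e+00,
         1.00000000e+00]])}
{'clock': 0.1, 'qpos': array([-1.23939408e+00,  3.53579689e-01,  1.63407605e+00,  1.82246521e-05,
        1.15519401e+00, -2.43260303e-03]), 'qvel': array([-9.99719736e-04, -1.43240980e-03, -1.77138129e-03, -8.03517584e-06,
        1.05062477e-03, -1.37695603e-03]), 'joint_efforts': array([-1.79255130e-04, -6.06358981e+01, -3.42819500e+01, -5.35158665e-05,
        3.86592495e-03, -4.29864272e-06]), 'eef_pos': array([ 204.63742046, -590.0887985 ,  230.62928601]), 'tcp_rot': array([-3.14157293e+00,  1.25704793e-03, -1.23696883e+00]), 'contact_force': array([ 0.28731596, -0.26241529, -0.02018472]), 'wrist_torque': array([-0.04206794,  0.00648244,  0.04660726]), 'opening': 1.0041275077620673}
```

View pics/scene0.png

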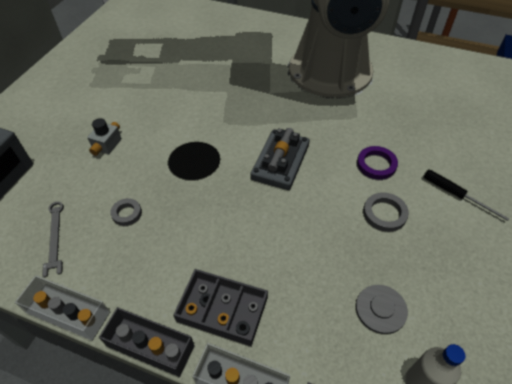

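View pics/top0.png

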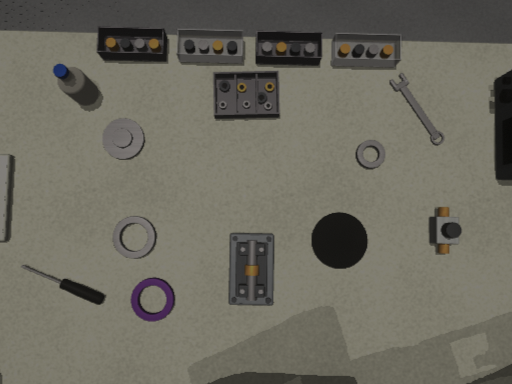

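The scene view shows the grey ring at (386,211), the mat at (194,160), the fixture at (281,158) and the tray at (221,306). The top view shows the same ring at (134,237), the mat at (339,240), the fixture at (251,269) and the tray at (246,95).

Possible ring candidates in the top view:
- Grey ring (134,237): the target, with a large open bore.
- Purple ring (153,299): the look-alike.
- Solid cover (123,139): no bore.
- Small ring (371,154): too small.

I'll check the choice in a close crop.

```bash
cat > h.py <<'E'
import numpy as np
from rig import camera_model
def ray(n,u,v,z):
    m=camera_model(n);P=m["pose"]
    d=P[:3,:3]@np.array([(u-m["cx"])/m["fx"],(v-m["cy"])/m["fy"],1]);o=P[:3,3]
    return (o+d*(z-o[2])/d[2])
def proj(n,p):
    m=camera_model(n);P=m["pose"];c=P[:3,:3].T@(np.asarray(p,float)-P[:3,3])
    return np.array([m["fx"]*c[0]/c[2]+m["cx"],m["fy"]*c[1]/c[2]+m["cy"]])
E
python3 - <<'E'
import cv2
im=cv2.imread("pics/top0.png")
a=cv2.resize(im[190:330,70:210],None,fx=4,fy=4,interpolation=cv2.INTER_CUBIC)
cv2.imwrite("pics/ringcrop.png",a)
b=cv2.resize(im[60:320,200:390],None,fx=3,fy=3,interpolation=cv2.INTER_CUBIC)[:, :]
cv2.imwrite("pics/fixcrop1.png",b[:200]); cv2.imwrite("pics/fixcrop2.png",b[400:])
E
```

```text
(no output)
```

View pics/ringcrop.png

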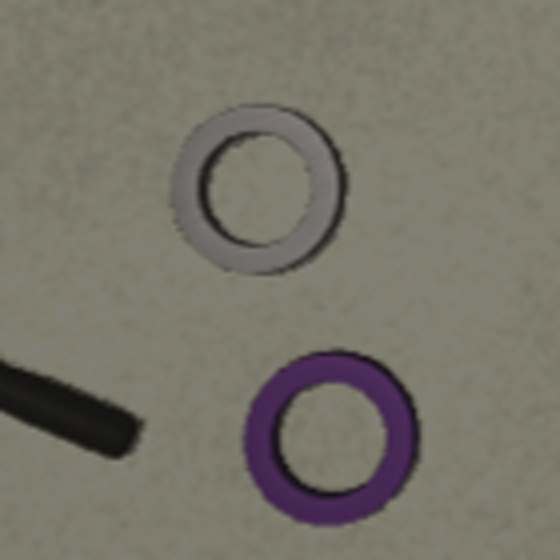

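View pics/fixcrop1.png

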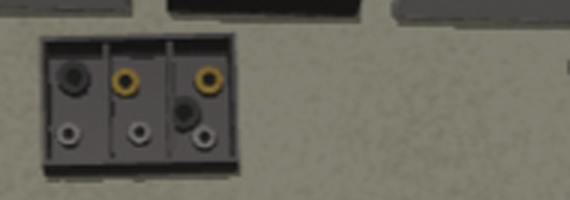

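View pics/fixcrop2.png

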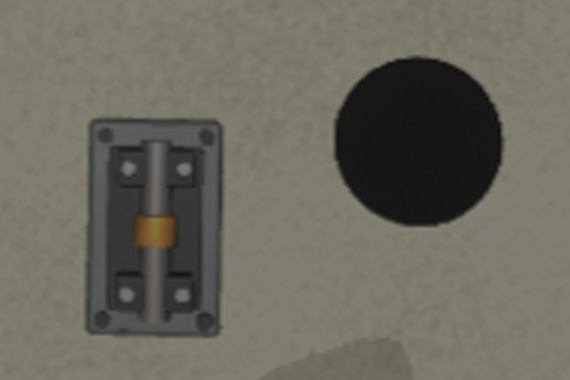

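```bash
python3 - <<'E'
from h import *
np.set_printoptions(precision=1,suppress=True)
print("ring",ray("top",134.2,237,20),"mat",ray("top",339.3,240.3,0))
print("ring sc",ray("scene",386,209.5,20),"mat sc",ray("scene",194,160,0))
for c in[(90,120),(222,120),(86,333),(219,336)]: print("fix",ray("top",200+c[0]/3,193.33+c[1]/3,28))
for c in[(42,40),(234,34),(44,163),(238,165)]: print("tray",ray("top",200+c[0]/3,60+c[1]/3,35))
print("tray base",ray("top",246,60+175/3,0))
print("purple",ray("top",152.8,299,20),"cover",ray("top",123,139,20),"small",ray("top",371,154,20))
E
```

```text
ring [466.9 248.1  20. ] mat [ 470.5 -220.     0. ]
ring sc [469.1 251.   20. ] mat sc [ 470.2 -218.1    0. ]
fix [480.5  31.7  28. ]
fix [483.  -67.1  28. ]
fix [323.3  30.4  28. ]
fix [323.4 -68.1  28. ]
tray [844.3  78.   35. ]
tray [852.9 -68.3  35. ]
tray [749.2  73.7  35. ]
tray [751.5 -73.3  35. ]
tray base [750.4   2.2   0. ]
purple [329.7 200.7  20. ] cover [690.  283.1  20. ] small [ 669.9 -286.6   20. ]
```

The close crop confirms the grey ring: a large open bore, about 96 mm across. I measure:

| Object | Position (mm) |
|---|---|
| Ring centre | (468, 249) |
| Mat centre | (470, -219) |
| Fixture far end | x ≈ 483 |
| Tray near side | x ≈ 750 |
| Lane middle | x ≈ 617 |

I'll cross high over the bench, shutting the jaws and turning yaw to 0 on the way.

Request:
arm_command --plan '[{"translation":[-3.2,-2.4,0],"twist":-0.12,"gripper":0},{"translation":[-6.4,-4.8,0],"twist":-0.24,"gripper":0},{"translation":[-9.6,-7.2,0],"twist":-0.36,"gripper":0},{"translation":[-12.8,-9.6,0],"twist":-0.48,"gripper":0},{"translation":[-16,-12,0],"twist":-0.6,"gripper":0}]'

```text
clock: 0.52
eef_pos: [265.5, -397.7, 230.4]
tcp_rot: [-3.141, 0.002, -0.632]
contact_force: [1.2, 0.4, 0.1]
opening: 0.298
```

```bash
cat > go.py <<'E'
import sys
from h import *
from rig import sense
from scipy.spatial.transform import Rotation as R
np.set_printoptions(precision=2,suppress=True)
s=sense();Rm=R.from_euler('xyz',s["tcp_rot"]).as_matrix()
print(s["clock"],s["eef_pos"],s["tcp_rot"],s["contact_force"],s["opening"])
for a in sys.argv[1:]:
    w=np.array([float(t) for t in a.split(',')]);print(w,"->cm",Rm.T@(w-s["eef_pos"])/10)
print("twist to yaw0",s["tcp_rot"][2])
E
python3 go.py 467,249,230 467,249,100
```

```text
0.5167 [ 265.52 -397.65  230.42] [-3.14  0.   -0.63] [1.18 0.41 0.14] 0.29772600619354433
[467. 249. 230.] ->cm [-21.93 -64.08   0.15]
[467. 249. 100.] ->cm [-21.91 -64.07  13.15]
twist to yaw0 -0.6317303048543133
```

Request:
arm_command --plan '[{"translation":[-1.3,-3.8,0],"twist":-0.12,"gripper":0},{"translation":[-2.6,-7.6,0],"twist":-0.24,"gripper":0},{"translation":[-3.9,-11.4,0],"twist":-0.36,"gripper":0},{"translation":[-5.2,-15.2,0],"twist":-0.48,"gripper":0},{"translation":[-6.5,-19,0],"twist":-0.6,"gripper":0}]'

```text
clock: 0.93
eef_pos: [325.1, -204.1, 230.7]
tcp_rot: [-3.14, 0.001, -0.026]
contact_force: [1.4, 0.4, -0.2]
opening: -0.002
```

```bash
python3 go.py 467,249,230 
```

```text
0.9333 [ 325.1  -204.07  230.66] [-3.14  0.   -0.03] [ 1.36  0.41 -0.23] -0.0019313529313372175
[467. 249. 230.] ->cm [ 12.99 -45.66   0.14]
twist to yaw0 -0.02630435020107047
```

Request:
arm_command --plan '[{"translation":[1.1,-3.8,0],"twist":-0.03,"gripper":0},{"translation":[2.2,-7.6,0],"twist":-0.03,"gripper":0},{"translation":[3.3,-11.4,0],"twist":-0.03,"gripper":0},{"translation":[4.4,-15.2,0],"twist":-0.03,"gripper":0},{"translation":[5.5,-19,0],"twist":-0.03,"gripper":0}]'

```text
clock: 1.35
eef_pos: [385.0, -13.6, 231.1]
tcp_rot: [-3.14, 0.0, 0.004]
contact_force: [1.2, -1.2, 0.4]
opening: 0.001
```

```bash
python3 go.py 467,249,230 
```

```text
1.35 [385.   -13.58 231.08] [-3.14  0.    0.  ] [ 1.23 -1.24  0.44] 0.0006336834953680255
[467. 249. 230.] ->cm [  8.3  -26.23   0.15]
twist to yaw0 0.0036875390486517112
```

Request:
arm_command --plan '[{"translation":[1.2,-3.8,0],"twist":0,"gripper":0},{"translation":[2.4,-7.6,0],"twist":0,"gripper":0},{"translation":[3.6,-11.4,0],"twist":0,"gripper":0},{"translation":[4.8,-15.2,0],"twist":0,"gripper":0},{"translation":[6.0,-19,0],"twist":0,"gripper":0}]'

```text
clock: 1.77
eef_pos: [444.2, 178.8, 231.2]
tcp_rot: [-3.14, 0.0, 0.004]
contact_force: [1.7, -0.9, 1.0]
opening: 0.0
```

```bash
python3 go.py 468,249,100 
```

```text
1.7667 [444.18 178.81 231.23] [-3.14  0.    0.  ] [ 1.71 -0.85  0.99] 0.00027741967605298117
[468. 249. 100.] ->cm [ 2.42 -6.99 13.13]
twist to yaw0 0.004256955316446875
```

Request:
arm_command --plan '[{"translation":[1.0,-3.0,2],"twist":0,"gripper":0},{"translation":[2.0,-6,5],"twist":0,"gripper":0},{"translation":[2.4,-7,8],"twist":0,"gripper":0},{"translation":[2.4,-7,11],"twist":0,"gripper":0},{"translation":[2.4,-7,13],"twist":0,"gripper":0}]'

```text
clock: 2.18
eef_pos: [466.6, 249.5, 98.3]
tcp_rot: [-3.141, 0.003, 0.006]
contact_force: [-0.5, -0.1, -0.2]
opening: -0.003
```

```bash
python3 - <<'E'
from rig import grab_frame,sense
import cv2
from h import *
for n in("scene","top"):
    im=grab_frame(n);s=sense();p=s["eef_pos"];u=proj(n,p);r=proj(n,[468,249,20]);print(n,u,r)
    c=r.astype(int);x=max(c[0]-70,0);y=c[1]-80
    a=cv2.resize(im[y:y+140,x:x+140],None,fx=4,fy=4);cv2.imwrite(f"pics/{n}1.png",a);print(x,y)
E
python3 go.py 468,249,40 468,249,5
```

```text
scene [393.58820059 185.88259321] [385.17525543 208.85240708]
315 128
top [125.44168277 238.33059249] [133.81712532 236.47986789]
63 156
2.2833 [465.25 248.06  97.9 ] [3.14 0.01 0.  ] [-0.2  -0.5  -0.05] 0.0027305677123973205
[468. 249.  40.] ->cm [ 0.31 -0.1   5.79]
[468. 249.   5.] ->cm [ 0.34 -0.11  9.29]
twist to yaw0 0.004846130661303905
```

View pics/scene1.png

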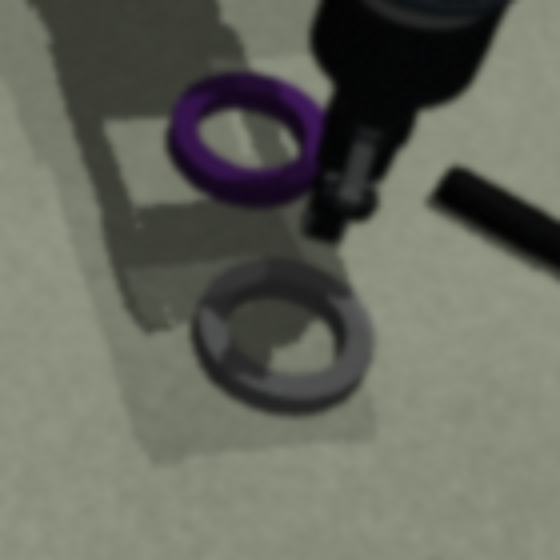

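View pics/top1.png

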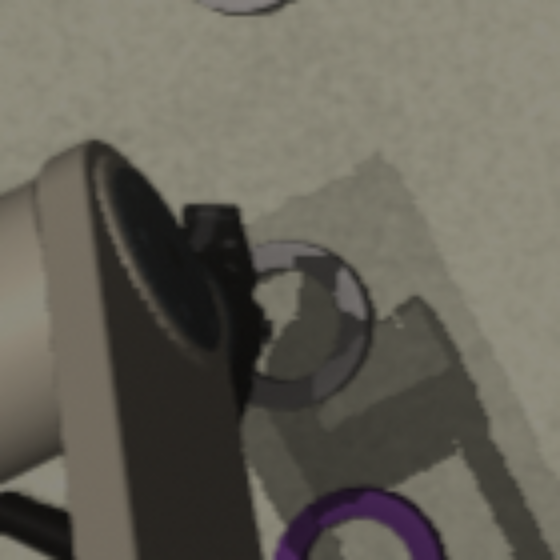

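Scene crop: the shut tips at (322,232) sit where the model projects them, (314,231). The ring bore, centred at (283,335), is directly below them. I'll descend into the bore.

Request:
arm_command --plan '[{"translation":[0.3,0,2],"twist":0,"gripper":0},{"translation":[0.3,-0.1,4],"twist":0,"gripper":0},{"translation":[0.3,-0.1,6],"twist":0,"gripper":0},{"translation":[0.3,-0.1,7.5],"twist":0,"gripper":0},{"translation":[0.3,-0.1,8.5],"twist":0,"gripper":0}]'

```text
clock: 2.7
eef_pos: [468.0, 248.8, 12.8]
tcp_rot: [3.14, 0.006, 0.004]
contact_force: [-0.1, -0.1, 0.0]
opening: -0.001
```

```bash
python3 go.py 468,249,7 475,240,7 615,65,7 
```

```text
2.7 [467.98 248.83  12.84] [3.14 0.01 0.  ] [-0.11 -0.08  0.05] -0.0008475322175568099
[468. 249.   7.] ->cm [ 0.01 -0.02  0.58]
[475. 240.   7.] ->cm [0.7  0.88 0.58]
[615.  65.   7.] ->cm [14.63 18.45  0.52]
twist to yaw0 0.004353400936815577
```

Request:
arm_command --plan '[{"translation":[0.2,0.2,0.5],"twist":0,"gripper":0},{"translation":[0.5,0.7,0.6],"twist":0,"gripper":0},{"translation":[1.0,1.3,0.6],"twist":0,"gripper":0},{"translation":[1.6,2.0,0.6],"twist":0,"gripper":0},{"translation":[2.2,2.8,0.6],"twist":0,"gripper":0}]'

```text
clock: 3.12
eef_pos: [490.9, 220.5, 7.5]
tcp_rot: [3.141, 0.006, 0.004]
contact_force: [-2.8, 3.7, -0.7]
opening: -0.003
```

```bash
python3 go.py  615,65,7 
```

```text
3.1167 [490.87 220.53   7.55] [3.14 0.01 0.  ] [-2.75  3.73 -0.74] -0.0030889245200448412
[615.  65.   7.] ->cm [12.35 15.61 -0.  ]
twist to yaw0 0.0043177008786750015
```

The contact force is (-2.8, 3.7), opposing the motion, so the ring is being towed. I'll carry on.

Request:
arm_command --plan '[{"translation":[0.8,1.0,0],"twist":0,"gripper":0},{"translation":[1.6,2.0,0],"twist":0,"gripper":0},{"translation":[2.4,3.0,0],"twist":0,"gripper":0},{"translation":[3.2,4.0,0],"twist":0,"gripper":0},{"translation":[4.0,5.0,0],"twist":0,"gripper":0}]'

```text
clock: 3.53
eef_pos: [531.9, 169.6, 7.5]
tcp_rot: [3.141, 0.006, 0.004]
contact_force: [-3.2, 4.9, 2.0]
opening: 0.0
```

Request:
arm_command --plan '[{"translation":[0.8,1.0,0],"twist":0,"gripper":0},{"translation":[1.6,2.0,0],"twist":0,"gripper":0},{"translation":[2.4,3.0,0],"twist":0,"gripper":0},{"translation":[3.2,4.0,0],"twist":0,"gripper":0},{"translation":[4.0,5.0,0],"twist":0,"gripper":0}]'

```text
clock: 3.95
eef_pos: [572.7, 118.8, 7.5]
tcp_rot: [3.141, 0.006, 0.004]
contact_force: [-3.2, 6.3, 2.7]
opening: -0.003
```

```bash
python3 - <<'E'
from rig import grab_frame
import cv2
for n in("scene","top"): cv2.imwrite(f"pics/{n}2.png",grab_frame(n))
E
python3 go.py  615,65,7 
```

```text
4.05 [574.16 117.95   7.62] [3.14 0.   0.  ] [ 0.07 -0.26 -0.33] 0.0014859489494286706
[615.  65.   7.] ->cm [4.07 5.3  0.05]
twist to yaw0 0.002460465363797404
```

View pics/scene2.png

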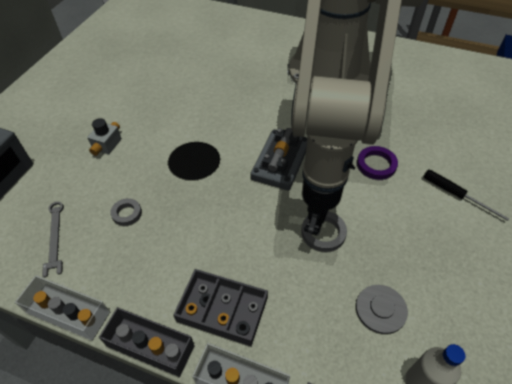

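View pics/top2.png

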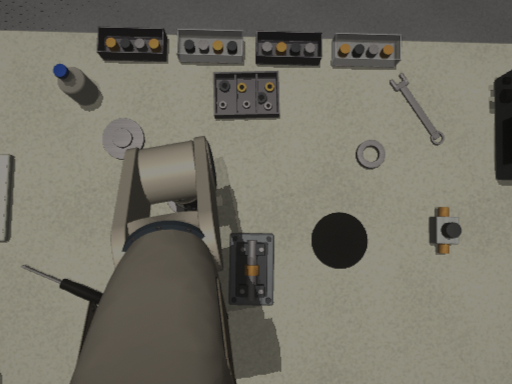

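The scene view shows the ring at (325,231), lying flat and trailing the fingers. I'll continue to the lane's middle line, then go along -y.

Request:
arm_command --plan '[{"translation":[0.8,1.0,0],"twist":0,"gripper":0},{"translation":[1.6,2.0,0],"twist":0,"gripper":0},{"translation":[2.4,3.0,0],"twist":0,"gripper":0},{"translation":[3.2,4.1,0],"twist":0,"gripper":0},{"translation":[4.0,5.2,0],"twist":0,"gripper":0}]'

```text
clock: 4.47
eef_pos: [614.7, 65.3, 7.4]
tcp_rot: [3.141, 0.004, 0.003]
contact_force: [-2.7, 4.1, 0.1]
opening: -0.005
```

Request:
arm_command --plan '[{"translation":[0.3,1.0,0],"twist":0,"gripper":0},{"translation":[0.3,2.0,0],"twist":0,"gripper":0},{"translation":[0.3,3.1,0],"twist":0,"gripper":0},{"translation":[0.3,4.2,0],"twist":0,"gripper":0},{"translation":[0.3,5.4,0],"twist":0,"gripper":0}]'

```text
clock: 4.88
eef_pos: [617.6, 10.3, 7.4]
tcp_rot: [3.141, 0.004, 0.003]
contact_force: [0.4, 4.4, -1.5]
opening: -0.004
```

Request:
arm_command --plan '[{"translation":[0,1.1,0],"twist":0,"gripper":0},{"translation":[0,2.2,0],"twist":0,"gripper":0},{"translation":[0,3.3,0],"twist":0,"gripper":0},{"translation":[0,4.4,0],"twist":0,"gripper":0},{"translation":[0,5.5,0],"twist":0,"gripper":0}]'

```text
clock: 5.3
eef_pos: [617.7, -45.8, 7.5]
tcp_rot: [3.141, 0.004, 0.003]
contact_force: [-0.2, 3.7, -0.5]
opening: 0.002
```

```bash
python3 - <<'E'
from rig import grab_frame
import cv2
cv2.imwrite(f"pics/scene3.png",grab_frame("scene"))
E
python3 go.py  617,-130,7 
```

```text
5.35 [617.79 -47.64   7.56] [3.14 0.   0.  ] [ 0.92 -1.36  0.32] 0.0010920113478775845
[ 617. -130.    7.] ->cm [-0.1   8.24  0.07]
twist to yaw0 0.002336465536559418
```

View pics/scene3.png

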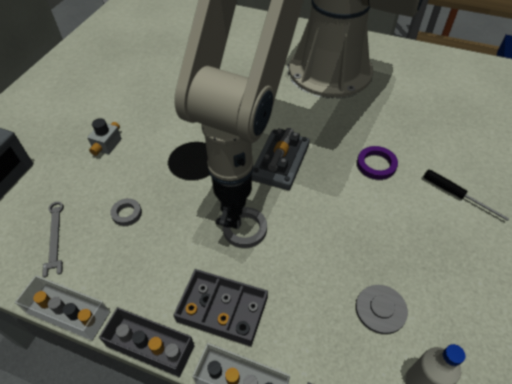

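The ring at (245,229) in the scene view is mid-lane, well clear of the fixture and the tray. I'll go another 8 cm along -y.

Request:
arm_command --plan '[{"translation":[0,1.0,0],"twist":0,"gripper":0},{"translation":[0,2.1,0],"twist":0,"gripper":0},{"translation":[0,3.2,0],"twist":0,"gripper":0},{"translation":[0,4.3,0],"twist":0,"gripper":0},{"translation":[0,5.4,0],"twist":0,"gripper":0}]'

```text
clock: 5.77
eef_pos: [617.8, -102.6, 7.6]
tcp_rot: [3.14, 0.004, 0.002]
contact_force: [0.4, 4.4, -1.1]
opening: -0.005
```

Request:
arm_command --plan '[{"translation":[0,1.0,0],"twist":0,"gripper":0},{"translation":[-0.2,1.8,0],"twist":0,"gripper":0},{"translation":[-0.7,2.6,0],"twist":0,"gripper":0},{"translation":[-1.3,3.3,0],"twist":0,"gripper":0},{"translation":[-2.0,3.9,0],"twist":0,"gripper":0}]'

```text
clock: 6.18
eef_pos: [597.7, -142.5, 7.8]
tcp_rot: [3.14, 0.003, 0.002]
contact_force: [2.8, 1.6, -1.8]
opening: -0.001
```

```bash
python3 - <<'E'
from rig import grab_frame
import cv2
im=grab_frame("scene")
cv2.imwrite(f"pics/scene4.png",cv2.resize(im[120:270,130:330],None,fx=4,fy=4,interpolation=cv2.INTER_CUBIC))
E
python3 go.py  470,-219,7 
```

```text
6.2333 [ 595.74 -143.16    7.62] [3.14 0.01 0.  ] [-1.42 -0.64 -0.4 ] 0.0026506732085058125
[ 470. -219.    7.] ->cm [-12.59   7.56   0.15]
twist to yaw0 0.00223717807851731
```

View pics/scene4.png

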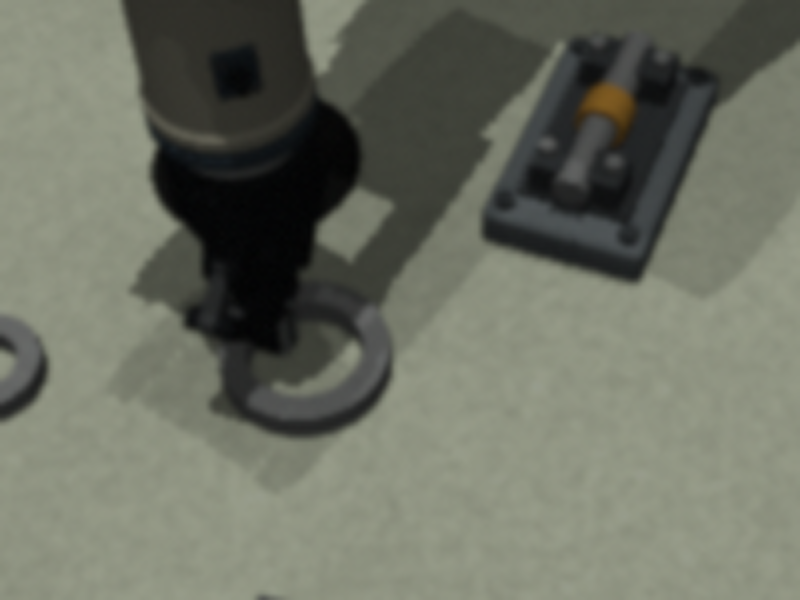

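```bash
python3 - <<'E'
from h import *
print(ray("scene",206.5,208.2,20))
E
```

```text
[ 605.72068225 -118.33545349   20.        ]
```

Using the scene view, the ring centre is at about (604,-119), trailing the TCP by about 24 mm. The TCP should therefore end about 22 mm past the mat centre, near (452,-232).

Request:
arm_command --plan '[{"translation":[-0.8,0.5,0],"twist":0,"gripper":0},{"translation":[-1.7,1.1,0],"twist":0,"gripper":0},{"translation":[-2.7,1.7,0],"twist":0,"gripper":0},{"translation":[-3.7,2.3,0],"twist":0,"gripper":0},{"translation":[-4.7,2.9,0],"twist":0,"gripper":0}]'

```text
clock: 6.65
eef_pos: [547.8, -172.8, 8.1]
tcp_rot: [3.139, 0.005, 0.002]
contact_force: [3.0, 2.5, -0.7]
opening: -0.001
```

Request:
arm_command --plan '[{"translation":[-1.0,0.6,0],"twist":0,"gripper":0},{"translation":[-2.0,1.2,0],"twist":0,"gripper":0},{"translation":[-3.0,1.8,0],"twist":0,"gripper":0},{"translation":[-3.8,2.4,0],"twist":0,"gripper":0},{"translation":[-4.5,2.9,0],"twist":0,"gripper":0}]'

```text
clock: 7.07
eef_pos: [501.7, -202.5, 8.3]
tcp_rot: [3.14, 0.006, 0.002]
contact_force: [2.7, 1.8, -2.5]
opening: -0.002
```

```bash
python3 - <<'E'
from rig import grab_frame
import cv2
im=grab_frame("scene")
cv2.imwrite(f"pics/scene5.png",cv2.resize(im[100:250,110:310],None,fx=4,fy=4,interpolation=cv2.INTER_CUBIC))
E
python3 go.py  452,-232,7 
```

```text
7.1167 [ 500.54 -202.98    8.23] [3.14 0.01 0.  ] [-0.75 -1.01 -0.28] -5.5377776309592214e-05
[ 452. -232.    7.] ->cm [-4.86  2.89  0.16]
twist to yaw0 0.0019619435440860755
```

View pics/scene5.png

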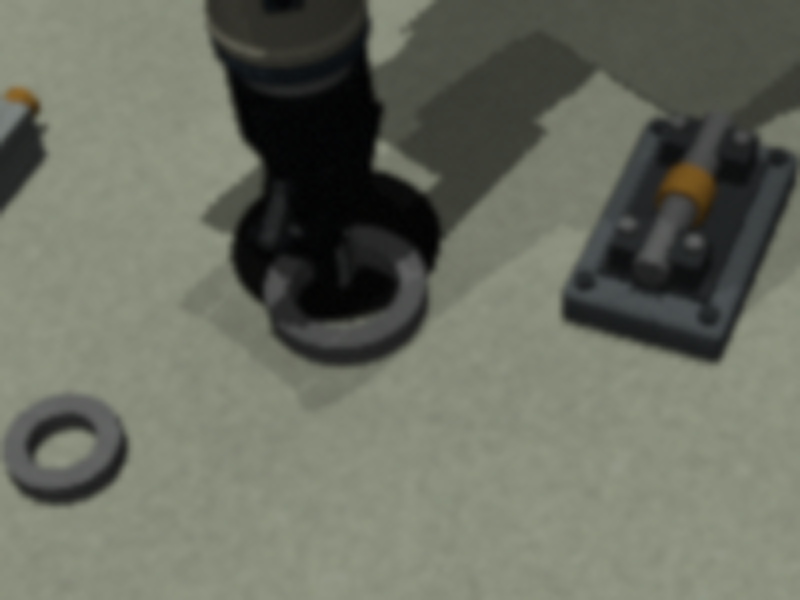

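```bash
python3 - <<'E'
from h import *
print(ray("scene",196.6,171.8,20))
E
```

```text
[ 517.67552683 -185.3112943    20.        ]
```

Request:
arm_command --plan '[{"translation":[-0.8,0.5,0],"twist":0,"gripper":0},{"translation":[-1.6,1.1,0],"twist":0,"gripper":0},{"translation":[-2.4,1.6,0],"twist":0,"gripper":0},{"translation":[-3.1,2.1,0],"twist":0,"gripper":0},{"translation":[-3.7,2.5,0],"twist":0,"gripper":0}]'

```text
clock: 7.53
eef_pos: [463.0, -228.5, 8.6]
tcp_rot: [3.14, 0.007, 0.002]
contact_force: [2.9, 1.7, -1.5]
opening: 0.003
```

Request:
arm_command --plan '[{"translation":[-0.4,0.3,0],"twist":0,"gripper":0},{"translation":[-0.6,0.5,0],"twist":0,"gripper":0},{"translation":[-0.8,0.6,0],"twist":0,"gripper":0},{"translation":[-0.9,0.7,0],"twist":0,"gripper":0},{"translation":[-0.9,0.7,0],"twist":0,"gripper":0}]'

```text
clock: 7.95
eef_pos: [453.8, -235.6, 8.6]
tcp_rot: [3.14, 0.007, 0.002]
contact_force: [1.6, -0.2, -0.4]
opening: -0.003
```

```bash
python3 - <<'E'
from rig import grab_frame
import cv2
im=grab_frame("scene")
cv2.imwrite(f"pics/scene6.png",cv2.resize(im[90:240,110:310],None,fx=4,fy=4,interpolation=cv2.INTER_CUBIC))
E
python3 go.py  452,-232,7 
```

```text
8.0 [ 453.92 -235.57    8.66] [3.14 0.01 0.  ] [ 0.87  0.64 -0.23] 0.00010591471127167425
[ 452. -232.    7.] ->cm [-0.19 -0.36  0.17]
twist to yaw0 0.0019570756943376733
```

View pics/scene6.png

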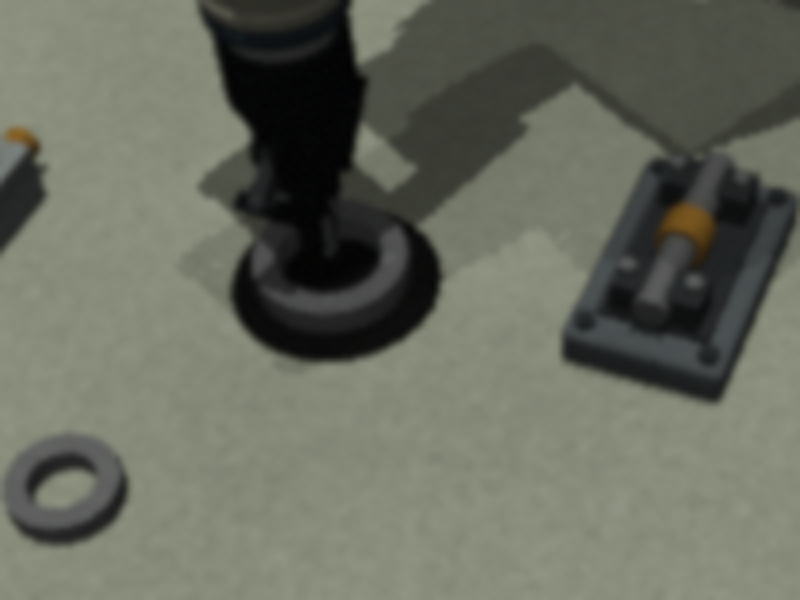

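The ring sits well inside the mat: ring about (331,265), mat about (336,280) at bench level. I'll back the fingers off the wall, then lift straight out.

Request:
arm_command --plan '[{"translation":[0.4,-0.3,0],"twist":0,"gripper":0},{"translation":[0.8,-0.6,0],"twist":0,"gripper":0},{"translation":[0.9,-0.7,-0.8],"twist":0,"gripper":0},{"translation":[0.9,-0.7,-2.5],"twist":0,"gripper":0},{"translation":[0.9,-0.7,-5],"twist":0,"gripper":0}]'

```text
clock: 8.42
eef_pos: [462.1, -227.4, 58.0]
tcp_rot: [3.141, 0.011, 0.003]
contact_force: [0.1, 0.2, 0.3]
opening: 0.002
```

Request:
arm_command --plan '[{"translation":[0,0,-3],"twist":0,"gripper":0},{"translation":[0,0,-6],"twist":0,"gripper":0},{"translation":[0,0,-9],"twist":0,"gripper":0},{"translation":[0,0,-12],"twist":0,"gripper":0},{"translation":[0,0,-15],"twist":0,"gripper":0}]'

```text
clock: 8.83
eef_pos: [463.5, -226.9, 210.2]
tcp_rot: [3.141, 0.011, 0.003]
contact_force: [0.9, -0.7, -0.3]
opening: -0.001
```

Request:
arm_command --plan '[{"translation":[-1,3,0],"twist":0,"gripper":0},{"translation":[-2,6,0],"twist":0,"gripper":0},{"translation":[-3,9,0],"twist":0,"gripper":0},{"translation":[-4,12,0],"twist":0,"gripper":0},{"translation":[-5,15,0],"twist":0,"gripper":0}]'

```text
clock: 9.25
eef_pos: [413.4, -378.0, 211.7]
tcp_rot: [3.14, 0.011, 0.004]
contact_force: [0.9, -1.0, -0.1]
opening: 0.002
```

Request:
arm_command --plan '[{"translation":[-1,3,0],"twist":0,"gripper":0},{"translation":[-2,6,0],"twist":0,"gripper":0},{"translation":[-2,8,0],"twist":0,"gripper":0},{"translation":[-2,9,0],"twist":0,"gripper":0},{"translation":[-2,9,0],"twist":0,"gripper":0}]'

```text
clock: 9.67
eef_pos: [393.8, -469.5, 212.2]
tcp_rot: [3.14, 0.01, 0.003]
contact_force: [0.3, 1.0, 0.9]
opening: -0.001
```

```bash
python3 - <<'E'
from rig import grab_frame
import cv2
im=grab_frame("scene"); cv2.imwrite("pics/scene7.png",im)
im=grab_frame("top")
cv2.imwrite("pics/top7.png",cv2.resize(im[180:300,270:410],None,fx=5,fy=5,interpolation=cv2.INTER_CUBIC)); cv2.imwrite("pics/top7full.png",im)
E
python3 go.py
```

```text
9.7667 [ 393.92 -467.11  211.9 ] [3.14 0.01 0.  ] [-0.27 -0.71 -0.49] 0.002839108451528825
twist to yaw0 0.004120116249809236
```

View pics/top7.png

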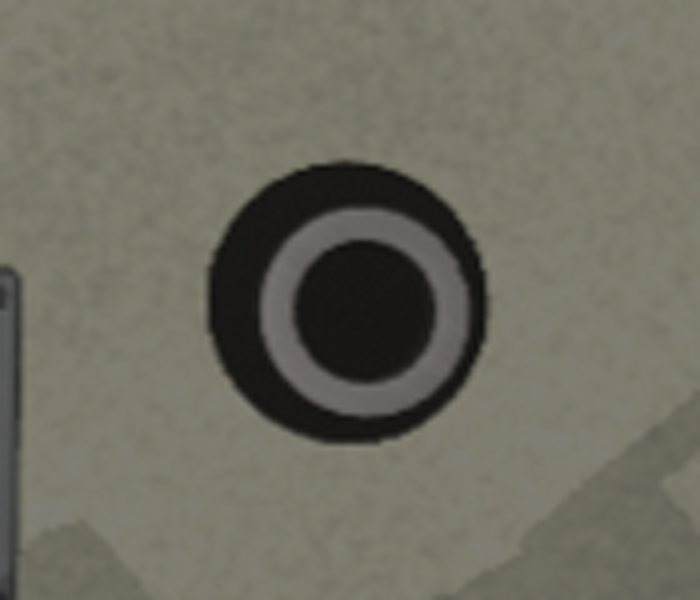

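View pics/scene7.png

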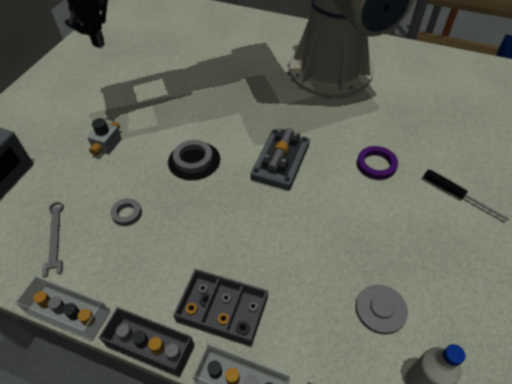

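```bash
python3 - <<'E'
from h import *
r=ray("top",343,242.3,20);m=ray("top",270+348/5,180+302/5,0);print(r,m,np.hypot(*(r-m)[:2]))
from rig import sense;s=sense();print(abs(s["qvel"]).max(),s["clock"])
E
```

```text
[ 466.5668491  -224.21108301   20.        ] [ 470.3160637  -220.68625382    0.        ] 5.145972301041781
0.016819654117295944 9.7667
```

The ring is 5 mm off the mat centre with 17 mm allowed, so it lies wholly on the mat. The arm is clear of everything and at rest, so I'm handing in.

```bash
python3 -c "
from rig import job;print(job.sign_off())"
```

```text
the job is handed in; nothing more can be done
None
```

The large ring is on the inspection mat and the job is handed in, at about 9.8 s on the clock. No verdict is reported.

I lowered the shut fingers into the bore and towed the ring flat through the middle of the lane (x ≈ 617 mm) and round onto the mat. Then I backed off the wall, lifted straight out and moved clear.

- **Placement:** the last top view puts the ring centre about 5 mm from the mat centre, with 17 mm allowed, so it is wholly on the mat.
- **Forces:** contact readings stayed under about 8 N.
- **Surroundings:** the fixture, tray, purple ring and other parts look unmoved in the last pictures.
- **Disagreement:** the scene and top cameras differed by 2–4 mm on the ring's starting position, well within the margin. No check failed.

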